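# Sieve the mixed bottle caps

### The job

Sort the mixed screw caps in the grey sieve: shake it over the deep green bin until all four small caps have dropped through into the bin, with the four large caps still in the sieve. Then tip the large caps into the shallow green tray and set the empty sieve back level in its seat on the bin. Leave the bottle, the jar and the carton where they are.

Things in the scene. Friction and masses are not known exactly. Their poses are not given: they have to be found in the camera images.
- bin: Deep open-topped green plastic bin, fixed: 158 mm (own x) by 194 mm (own y) outside, 90 mm high, walls and floor 4 mm thick. Origin at the centre of its underside, z up. At the start the sieve sits in its mouth. It stands left or right of the robot's centre line, the tray on the other side.
- bin_seat (a point): Middle of the bin's mouth at rim height, 90 mm above bin, same axes. Seated, the sieve has its y along the bin's y (either way round), its flanges rest on the bin's rims at own x = -77 and +77 mm, its origin is 10 mm below this point and its sieve_grip 88 mm above it, with some 12 mm of play each way.
- tray: Shallow open-topped green plastic tray, fixed: 180 mm (own x) by 190 mm (own y) outside, 55 mm high, walls and floor 4 mm thick. Origin at the centre of its underside, z up.
- sieve: Loose grey sieve basket, 0.35 kg. Origin: centre of the floor's underside, z up. Floor 98 (own x) x 120 mm (own y), 5 mm thick: two 14 mm slats along y at x = -17, +17 mm, three open 20 mm slots along y: shake along own x to drop small caps. Upright side walls at x = -51, +51 mm, 44 mm high. Flanges reach x = -88, +88 mm, undersides 10 mm above origin. Caps slide in it at about 12 degrees of tilt.
- sieve_grip (a point): Where to hold the sieve: centre of the upright flat tab (50 mm long in the sieve's x, 12 mm thick in its y, 44 mm high) on a bridge across the middle of the sieve. 98 mm above the sieve's origin, 18 mm below the tab's top; same axes. The bridge's top is 26 mm below this point; 62 mm are clear under the bridge. Pinch across the thickness, from above.
- sieve_lip0 (a point): Middle of the pouring lip at the sieve's +y end, 98 mm from its centre, 23 mm above its origin, 102 mm wide. Both y ends are open ramps rising outward at 25 degrees from the floor's edge (y = 60 mm) to the lip: turning the sieve about its own x by 45 to 55 degrees, this end down, pours out the large caps.
- sieve_lip1 (a point): The same pouring lip at the sieve's -y end. Either lip may be used: the one nearer the tray is handier.
- bottle_mid (a point): Bystander: white plastic bottle, 60 mm diameter, 130 mm high, standing; point half-way up.
- jar_mid (a point): Bystander: amber jar, 64 mm diameter, 75 mm high, standing; point half-way up.
- carton_mid (a point): Bystander: paper carton 60 x 120 x 45 mm lying flat; point at its centre.
- small0_mid (a point): Small white screw cap, 16 mm diameter, 12 mm high, 10 g; point at its centre, z along its axis. Starts in the sieve, on a slat; goes through the slots.
- small1_mid (a point): Small white screw cap, 16 mm diameter, 12 mm high, 10 g; point at its centre, z along its axis. Starts in the sieve, on a slat; goes through the slots.
- small2_mid (a point): Small white screw cap, 16 mm diameter, 12 mm high, 10 g; point at its centre, z along its axis. Starts in the sieve, on a slat; goes through the slots.
- small3_mid (a point): Small white screw cap, 16 mm diameter, 12 mm high, 10 g; point at its centre, z along its axis. Starts in the sieve, on a slat; goes through the slots.
- large0_mid (a point): Large white screw cap, 38 mm diameter, 26 mm high, 14 g; point at its centre, z along its axis. Starts in the sieve; too big for the slots.
- large1_mid (a point): Large white screw cap, 38 mm diameter, 26 mm high, 14 g; point at its centre, z along its axis. Starts in the sieve; too big for the slots.
- large2_mid (a point): Large white screw cap, 38 mm diameter, 26 mm high, 14 g; point at its centre, z along its axis. Starts in the sieve; too big for the slots.
- large3_mid (a point): Large white screw cap, 38 mm diameter, 26 mm high, 14 g; point at its centre, z along its axis. Starts in the sieve; too big for the slots.
Not all that is in view belongs to the job. There is more than one size of the sieve; the one meant has the size given above.

How it is judged:
By the outcome, as a careful person would: the job done as asked, in the order asked, and still so for the second after the job is handed in, with the robot touching nothing.
It also fails if it takes over 58 s, if anything falls off the work surface, if the arm or the gripper's body presses on something with over 40 N, if the wrist force passes 120 N, or if a joint passes its speed limit or range.

### The arm

A 6-joint arm with a two-finger parallel gripper is mounted at the origin on the work surface. World frame = base frame: x ahead of the robot, y to its left, z up, the work surface at z = 0. Lengths are in m, angles in rad, forces in N, time in s.
With the tool pointing down it reaches from about 0.25 to 0.775 m from the base axis. Payload 4 kg.
Tool frame: the origin (TCP) lies midway between the tips of the shut fingers; the grasp point (between the pads) lies 19 mm behind it; z points along the fingers, y is the line along which they close (so a half turn about z gives the same grasp; the last joint's range is limited). The gripper opens to 85 mm and grips with 20 to 120 N. Pads are 22 mm wide; open, the fingers measure 114 mm over their backs; the gripper's body (76 mm by 85 mm) begins 54 mm behind the grasp point. The pads swing forward as they close: fully open they stand 13 mm farther back than shut.
Start: joints at [-0.103, 0.087, 1.371, -0, 1.684, -0.103], TCP at [0.55, -0, 0.231] pointing down, gripper open.
Joint ranges: [-3.1, 3.1], [-0.76, 2.03], [0.27, 2.55], [-1.08, 4.22], [0.17, 2.65], [-2.57, 2.57]. Speed limits (rad/s): [2.79, 2.79, 3.14, 3.14, 3.14, 3.14].

### API

Orientations are given as a 3x3 rotation matrix whose columns are the frame's x, y, z axes.
In Python, from cell import * gives the robot as it stands. The module is installed in compiled form; this text tells all that it offers.
- The arm moves only by the tool play_rows, never from a script. Its argument "moves" is text: rows parted by semicolons, each of 7 numbers parted by spaces: the opening in per cent of the stroke, from 0 (shut) to 100 (fully open), then the shift along the tool's x, y, z as a fraction of full scale, then the turn, a rotation vector about the tool's x, y, z as a fraction of full scale. A call has exactly 10 rows; each row is the pose to reach, as a shift and turn from the pose commanded when the call began, along the tool's axes at that moment; what a row does not reach only later rows make up. Full scale, the value 1, is 150 mm for a shift and 60 degrees for a turn. A row lasts 1/12 s, in which the tool goes at most 41.7 mm and 7.16 degrees, less where a joint would pass 70% of its speed; a pose out of reach is approached as far as the arm can. A call with a number of a shift or a turn outside -1 to 1 is refused whole. A call with a gripper value outside its range is refused whole. The fingers move at their own pace and stop on an object; "newtons" is the grip in N (left out, the last holds). Time passes only in rows, so rows that repeat a pose let the fingers close, or fill a call up. It gives the time, the measured TCP pose, the force, the opening and the grip force at its end, in the units of the state.
- read_state(): the state, without advancing time (a new reading comes with each control period).
- get_image(name): name is "scene" or "side" or "wrist"; returns the picture (400x640x3 uint8, blue, green, red); there is no depth.
- camera_info(name): a dict with "fx", "fy", "cx", "cy" (pixels), "cam_to_world" (4x4, takes a point from camera to world coordinates). Camera axes: x right, y down, z forward; pixel columns grow to the right and rows downward; lengths in m; the calibration is good to about 2 mm. The wrist camera is an equidistant fisheye: a pixel r from the principal point sees the ray r / f radians off the axis. A picture is of the moment at which its call begins: read the wrist's pose just before it. camera_info takes no time and is no camera call; for the wrist camera it gives the pose at the moment of the call.
- hand_in(): hands the job in; it is judged then, once.
Trained networks look in the newest picture that a camera, given by its name, has taken for a name from the list of things; names that differ only in an ending like _2 or _b are one class to them, and where a whole thing is asked for, a point or a joint stands for the part that bears it (a point fixed in the world has none). Each returns a list of dicts, best first, with "p" (0 to 1); they miss things now and then, are a little off and sometimes report something else, mostly with a low value. They report only what shows in the picture. A call takes as long as a camera call. They do not tell look-alikes from the thing itself.
- boxes_of(camera, name): "at" ([column, row] in pixels, amid what is visible of it).
- place_of(camera, name): "at" ([column, row] in pixels: a listed point, or the origin of a listed thing).
The state is a dict: "time": time; "joint_positions": joint angles; "qvel": joint speeds; "joint_efforts": joint torques, N m; "tool_pos": TCP position; "tcp_rot": TCP orientation; "contact_force": force on the tool from outside, world axes, zero at the start; "ft_torque": the same for the moment, N m; "gripper_width": finger opening in m; "finger_force": force on a finger pad.
Only numpy, scipy, OpenCV 4.12 (cv2) and the standard library are available. Lean on these libraries where they do the work, as an engineer would, in place of code of your own. Each camera call takes 0.05 s, during which the arm holds its last target. There are 200 camera calls.

## Working session

There is one attempt and no reset: what is moved stays moved. The work goes in short steps, Python scripts to look and compute and a tool call to move; the robot and the scene stay as the last step left them, time stands still between calls to the robot, and variables do not carry over. Pictures are saved under pics/ and viewed, at most 10 in all, crops included, and the job is handed in when it is done.

Besides the shell and the picture viewer there is one more tool, called after "Request:" by a JSON object that holds its "method" and its "body". play_rows: Moves the arm, as the interface text tells. Its arguments: {"type":"object","properties":{"moves":{"type":"string"},"newtons":{"type":"number"}},"required":["moves"]}

```bash
mkdir -p pics
cat > h.py <<'E'
from cell import *
import numpy as np, cv2
def ray(cam,px,ci=None):
    ci=ci or camera_info(cam);T=np.array(ci["cam_to_world"])
    u=np.array([(px[0]-ci["cx"])/ci["fx"],(px[1]-ci["cy"])/ci["fy"]])
    if cam=="wrist":
        r=np.linalg.norm(u);d=np.array([*(u/max(r,1e-9)*np.sin(r)),np.cos(r)])
    else: d=np.array([*u,1.])
    return T[:3,3],T[:3,:3]@(d/np.linalg.norm(d))
def at_z(cam,px,z,ci=None):
    o,d=ray(cam,px,ci);return o+d*(z-o[2])/d[2]
def tri(*rays):
    A=sum(np.eye(3)-np.outer(d,d) for o,d in rays);b=sum((np.eye(3)-np.outer(d,d))@o for o,d in rays)
    p=np.linalg.solve(A,b);return p,[np.linalg.norm(np.cross(p-o,d)) for o,d in rays]
def proj(cam,p,ci=None):
    ci=ci or camera_info(cam);T=np.linalg.inv(np.array(ci["cam_to_world"]));c=T[:3,:3]@p+T[:3,3]
    return np.array([ci["fx"]*c[0]/c[2]+ci["cx"],ci["fy"]*c[1]/c[2]+ci["cy"]])
E
python3 - <<'E'
from h import *
ims=[]
for c in ["scene","side"]:
    im=get_image(c);cv2.imwrite(f"pics/{c}0.png",im)
    for n in ["bin","bin_seat","tray","sieve","sieve_grip","sieve_lip0","sieve_lip1"]:
        print(c,n,[(np.round(r["at"]).tolist(),round(r["p"],2)) for r in place_of(c,n)[:3]])
im=get_image("wrist");cv2.imwrite("pics/wrist0.png",im)
E
```

```text
scene bin [([263.0, 215.0], 0.75)]
scene bin_seat [([264.0, 193.0], 0.6)]
scene tray [([363.0, 255.0], 0.68)]
scene sieve [([264.0, 194.0], 0.94), ([303.0, 161.0], 0.71)]
scene sieve_grip [([260.0, 166.0], 0.72)]
scene sieve_lip0 [([290.0, 197.0], 0.89), ([341.0, 157.0], 0.7), ([261.0, 155.0], 0.64)]
scene sieve_lip1 [([290.0, 197.0], 0.89), ([341.0, 157.0], 0.7), ([261.0, 155.0], 0.64)]
side bin [([376.0, 256.0], 0.95)]
side bin_seat [([383.0, 236.0], 0.9), ([386.0, 226.0], 0.51), ([369.0, 225.0], 0.24)]
side tray []
side sieve [([383.0, 239.0], 0.95)]
side sieve_grip [([386.0, 217.0], 0.97), ([316.0, 335.0], 0.61)]
side sieve_lip0 [([353.0, 217.0], 0.95), ([388.0, 374.0], 0.86), ([421.0, 259.0], 0.72)]
side sieve_lip1 [([353.0, 217.0], 0.95), ([388.0, 374.0], 0.86), ([421.0, 259.0], 0.72)]
```

View pics/scene0.png

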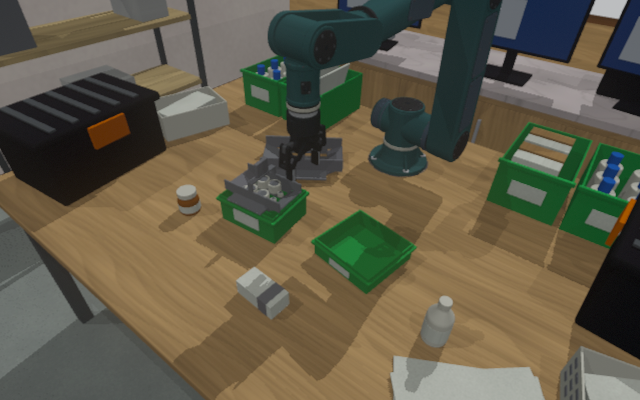

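View pics/side0.png

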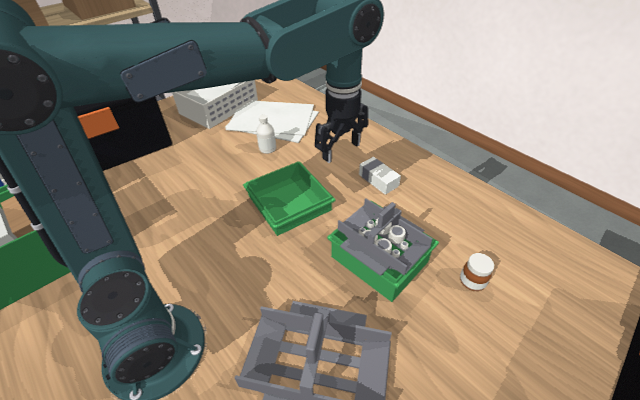

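There are two sieves. Candidate A is in the bin with the caps (scene 264,194; side 383,239). Candidate B is empty on the table near the base (scene 303,161; side 316,335) and looks larger. A fits because it is seated and holds the caps, so I'll confirm it with a crop and by its size.

Run:
```python
from h import *
im=cv2.imread("pics/side0.png")[185:310,310:460];cv2.imwrite("pics/crop0.png",cv2.resize(im,None,fx=4.5,fy=4.5,interpolation=cv2.INTER_CUBIC))
def t(n,a,b): 
    p,e=tri(ray("scene",a),ray("side",b));print(n,p.round(4),np.round(e,4));return p
t("bin",(263,215),(376,256));t("seat",(264,193),(383,236));t("sieve",(264,194),(383,239));t("grip",(260,166),(386,217))
t("lipA",(290,197),(353,217));t("lipB",(261,155),(353,217));t("lipC",(290,197),(421,259))
for z in(.103,): print("lips side",at_z("side",(353,217),z),at_z("side",(421,259),z),"scene",at_z("scene",(290,197),z))
print("tray scene",at_z("scene",(363,255),0.004))
# grn rim of tray corners in side/scene
for px in [(244,188),(288,163),(334,203),(279,232)]: print("tray side corner",at_z("side",px,.055).round(3))
for px in [(313,242),(361,213),(415,246),(366,289)]: print("tray scene corner",at_z("scene",px,.055).round(3))
for n in ["bottle_mid","jar_mid","carton_mid"]:
    a=place_of("scene",n)[:1];b=place_of("side",n)[:1]
    if a and b:t(n,a[0]["at"],b[0]["at"])
```

```text
bin [ 0.5356 -0.1595  0.0057] [0.006 0.006]
seat [ 0.5349 -0.1612  0.0889] [0.003 0.003]
sieve [ 0.5324 -0.1642  0.0823] [0.0031 0.0031]
grip [ 0.5257 -0.1723  0.1729] [0.0008 0.0008]
lipA [ 0.5161 -0.0775  0.104 ] [0.0024 0.0024]
lipB [ 0.4827 -0.1591  0.1939] [0.0357 0.0357]
lipC [ 0.5121 -0.1918  0.0605] [0.0866 0.0866]
lips side [ 0.51842884 -0.07862486  0.103     ] [ 0.53976745 -0.27215327  0.103     ] scene [ 0.51355903 -0.07652441  0.103     ]
tray scene [0.48934095 0.16035612 0.004     ]
tray side corner [0.4   0.246 0.055]
tray side corner [0.564 0.249 0.055]
tray side corner [0.55  0.024 0.055]
tray side corner [0.374 0.044 0.055]
tray scene corner [0.575 0.054 0.055]
tray scene corner [0.397 0.09  0.055]
tray scene corner [0.421 0.273 0.055]
tray scene corner [0.62  0.246 0.055]
bottle_mid [0.5597 0.2511 0.1524] [0.0596 0.0596]
jar_mid [ 0.6494 -0.3627  0.0402] [0.0041 0.0041]
carton_mid [0.7492 0.0423 0.0204] [0.0097 0.0097]
```

View pics/crop0.png

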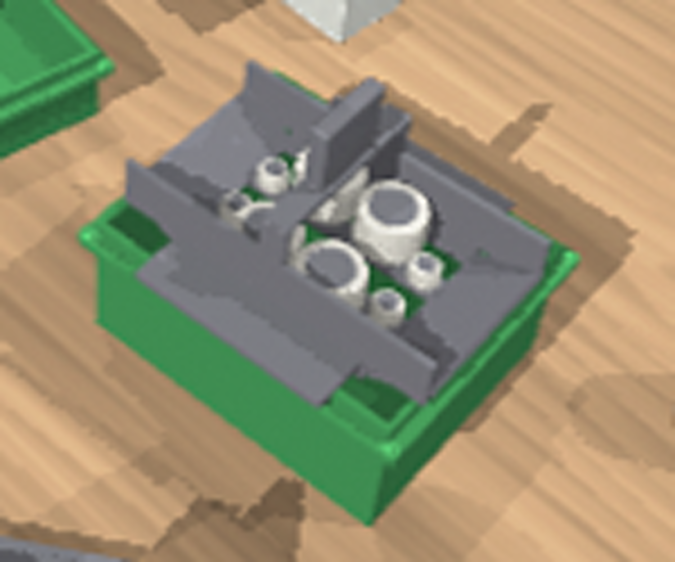

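The crop shows A at full detail: a grey sieve seated in the bin with large and small caps in it. Its lip-to-lip span measures about 195 mm against the nominal 196, so this is the one. Next I'll fit the tray and bin poses from their green silhouettes.

```bash
cat > fit.py <<'E'
from h import *
from scipy.optimize import minimize
def seg(im,px):
    h=cv2.cvtColor(im,cv2.COLOR_BGR2HSV);m=cv2.inRange(h,(45,120,30),(85,255,255))
    n,l=cv2.connectedComponents(m);c=l[px[1],px[0]]
    return (l==c)
def hull(m):
    pts=np.argwhere(m)[:,::-1].astype(np.int32);o=np.zeros(m.shape,np.uint8);cv2.fillConvexPoly(o,cv2.convexHull(pts),1);return o
def fit(name,masks,size,x0):
    H={c:hull(m) for c,m in masks.items()};CI={c:camera_info(c) for c in masks}
    def f(v):
        s,k=np.sin(v[2]),np.cos(v[2]);e=0
        for c in masks:
            P=[proj(c,np.array([v[0]+k*a-s*b,v[1]+s*a+k*b,z]),CI[c]) for a in(-size[0]/2,size[0]/2) for b in(-size[1]/2,size[1]/2) for z in(0,size[2])]
            o=np.zeros(H[c].shape,np.uint8);cv2.fillConvexPoly(o,cv2.convexHull((np.array(P)*16).round().astype(np.int32)),1,shift=4)
            e+=1-(o&H[c]).sum()/(o|H[c]).sum()
        return e
    r=min((minimize(f,[x0[0],x0[1],y],method="Nelder-Mead",options=dict(initial_simplex=np.array([[0,0,0],[.02,0,0],[0,.02,0],[0,0,.15]])+[x0[0],x0[1],y])) for y in(-.15,.1)),key=lambda r:r.fun)
    print(name,r.x.round(4),"deg",np.degrees(r.x[2]).round(1),"err",round(r.fun,3))
E
python3 - <<'E'
from fit import *
S,D=cv2.imread("pics/scene0.png"),cv2.imread("pics/side0.png")
fit("tray",{"scene":seg(S,(363,275)),"side":seg(D,(290,205))},(.18,.19,.055),(.49,.15))
fit("bin",{"scene":seg(S,(250,222)),"side":seg(D,(360,268))},(.158,.194,.09),(.53,-.165))
p,e=tri(ray("scene",(437,325)),ray("side",(265,137)));print("bottle",p,e)
s=read_state();print(s["tcp_rot"],s["tool_pos"],s["time"],s["gripper_width"],s["contact_force"])
E
```

```text
tray [ 0.4894  0.1557 -0.1765] deg -10.1 err 0.05
bin [ 0.5327 -0.1643  0.0485] deg 2.8 err 1.257
bottle [0.59970109 0.4191708  0.04699551] [np.float64(0.0023503228229695434), np.float64(0.002350322822969606)]
[[ 1.82295771e-05  9.99999999e-01  3.88630983e-05]
 [ 1.00000000e+00 -1.82299932e-05  1.07076493e-05]
 [ 1.07083578e-05  3.88629031e-05 -9.99999999e-01]] [ 5.50004547e-01 -5.77267301e-06  2.31323857e-01] 1.15 0.0852018847058876 [-0.28733776  0.73553439 -0.85579004]
```

Request:
{"method": "play_rows", "body": {"moves": "100 -0.2 -0.03 0 0 0 0.12;100 -0.4 -0.06 0 0 0 0.24;100 -0.6 -0.09 0 0 0 0.36;100 -0.75 -0.12 0 0 0 0.48;100 -0.9 -0.147 0 0 0 0.6;100 -1 -0.147 0 0 0 0.72;100 -1 -0.147 0 0 0 0.84;100 -1 -0.147 0 0 0 0.95;100 -1 -0.147 0 0 0 1;100 -1 -0.147 0 0 0 1", "newtons": 80}}

```text
time: 1.98
tool_pos: [0.5279, -0.1502, 0.2313]
tcp_rot: [[0.867, 0.499, 0.0], [0.499, -0.867, 0.0], [0.0, -0.0, -1.0]]
contact_force: [0.6, 0.5, -0.3]
gripper_width: 0.0852
finger_force: 0.0
```

Request:
{"method": "play_rows", "body": {"moves": "100 -0.077 0.133 0 0 0 0.12;100 -0.077 0.133 0 0 0 0.24;100 -0.077 0.133 0 0 0 0.36;100 -0.077 0.133 0 0 0 0.387;100 -0.077 0.133 0 0 0 0.387;100 -0.077 0.133 0 0 0 0.387;100 -0.077 0.133 0 0 0 0.387;100 -0.077 0.133 0 0 0 0.387;100 -0.077 0.133 0 0 0 0.387;100 -0.077 0.133 0 0 0 0.387"}}

```text
time: 2.82
tool_pos: [0.528, -0.173, 0.2314]
tcp_rot: [[0.993, 0.119, 0.0], [0.119, -0.993, -0.0], [0.0, 0.0, -1.0]]
contact_force: [-0.8, 0.0, -0.4]
gripper_width: 0.0853
finger_force: 0.0
```

Run:
```python
from h import *
s=read_state();print(s["joint_positions"],s["tool_pos"],s["tcp_rot"])
ci=camera_info("wrist");im=get_image("wrist");cv2.imwrite("pics/wrist1.png",im)
for n,z in [("sieve_grip",.178),("sieve_lip0",.103),("bin_seat",.09),("sieve",.08)]:
    for r in place_of("wrist",n)[:3]: print(n,r["p"],np.round(r["at"]),at_z("wrist",r["at"],z,ci).round(4))
```

```text
[-4.18697148e-01  9.95395152e-02  1.35728148e+00  1.68128526e-05
  1.68461868e+00  1.03319168e+00] [ 0.52795224 -0.1729871   0.23137244] [[ 9.92938593e-01  1.18629381e-01  1.46558574e-04]
 [ 1.18629389e-01 -9.92938601e-01 -4.69367549e-05]
 [ 1.39955588e-04  6.39914694e-05 -9.99999988e-01]]
sieve_grip 0.86 [314. 217.] [ 0.5288 -0.1695  0.178 ]
sieve_grip 0.38 [337. 159.] [ 0.5694 -0.1799  0.178 ]
sieve_lip0 0.77 [208. 185.] [ 0.5209 -0.0684  0.103 ]
bin_seat 0.56 [313. 179.] [ 0.5346 -0.1665  0.09  ]
sieve 0.79 [315. 181.] [ 0.5312 -0.168   0.08  ]
```

View pics/wrist1.png

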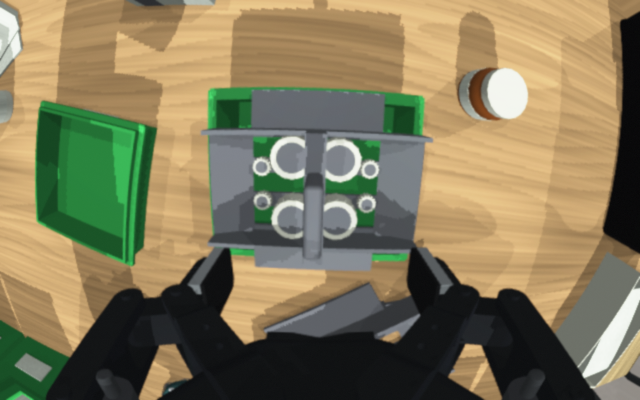

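The wrist picture shows the tab at about (313,220), the sieve walls nearly level in the image, four large and four small caps, and the jar at (495,93). I'll check the yaw from the wall-top ends and the bin's rim corners.

Run:
```python
from h import *
ci=camera_info("wrist")
g=lambda p,z:at_z("wrist",p,z,ci)[:2]
for a,b,z in [((203,132),(430,138),.124),((210,242),(415,252),.124),((208,90),(424,96),.09),((306,188),(305,255),.196),((321,188),(321,255),.196)]:
    A,B=g(a,z),g(b,z);d=B-A;print(A.round(4),B.round(4),np.linalg.norm(d).round(4),np.degrees(np.arctan2(d[0],-d[1])).round(1),((A+B)/2).round(4))
```

```text
[ 0.5726 -0.0693] [ 0.5899 -0.2593] 0.1907 5.2 [ 0.5812 -0.1643]
[ 0.473  -0.0782] [ 0.4859 -0.2672] 0.1894 3.9 [ 0.4794 -0.1727]
[ 0.6096 -0.058 ] [ 0.6274 -0.2598] 0.2026 5.0 [ 0.6185 -0.1589]
[ 0.5525 -0.1624] [ 0.5086 -0.1664] 0.044 -84.8 [ 0.5306 -0.1644]
[ 0.5535 -0.1712] [ 0.5099 -0.1765] 0.044 -83.1 [ 0.5317 -0.1739]
```

Request:
{"method": "play_rows", "body": {"moves": "100 0.023 -0.024 0.1 0 0 0.025;100 0.023 -0.024 0.2 0 0 0.025;100 0.023 -0.024 0.3 0 0 0.025;100 0.023 -0.024 0.38 0 0 0.025;100 0.023 -0.024 0.44 0 0 0.025;100 0.023 -0.024 0.467 0 0 0.025;0 0.023 -0.024 0.467 0 0 0.025;0 0.023 -0.024 0.467 0 0 0.025;0 0.023 -0.024 0.467 0 0 0.025;0 0.023 -0.024 0.467 0 0 0.025", "newtons": 80}}

```text
time: 3.9
tool_pos: [0.5315, -0.1693, 0.1625]
tcp_rot: [[0.996, 0.092, 0.002], [0.092, -0.996, -0.001], [0.002, 0.001, -1.0]]
contact_force: [-0.3, -0.6, -0.8]
gripper_width: 0.0386
finger_force: 0.0
```

Request:
{"method": "play_rows", "body": {"moves": "0 0 0 0 0 0 0;0 0 0 0 0 0 0;0 0 0 0 0 0 0;0 0 0 0 0 0 0;0 0 0 0 0 0 0;0 0 0 -0.02 0 0 0;0 0 0 -0.06 0 0 0;0 0 0 -0.1 0 0 0;0 0 0 -0.14 0 0 0;0 0 0 -0.14 0 0 0"}}

```text
time: 4.73
tool_pos: [0.5315, -0.1694, 0.1837]
tcp_rot: [[0.996, 0.092, 0.002], [0.092, -0.996, -0.001], [0.002, 0.001, -1.0]]
contact_force: [0.3, -0.4, -3.8]
gripper_width: 0.0109
finger_force: 77.9
```

Request:
{"method": "play_rows", "body": {"moves": "0 0.1 0 0 0 0 0;0 -0.1 0 0 0 0 0;0 -0.1 0 0 0 0 0;0 0.1 0 0 0 0 0;0 0.1 0 0 0 0 0;0 -0.1 0 0 0 0 0;0 -0.1 0 0 0 0 0;0 0.1 0 0 0 0 0;0 0.1 0 0 0 0 0;0 0 0 0 0 0 0"}}

```text
time: 5.57
tool_pos: [0.5336, -0.1688, 0.1818]
tcp_rot: [[0.996, 0.094, 0.002], [0.094, -0.996, 0.0], [0.002, -0.0, -1.0]]
contact_force: [-2.0, -0.1, -3.4]
gripper_width: 0.011
finger_force: 78.5
```

```bash
cat > look.py <<'E'
import sys
from h import *
s=read_state();print(s["tool_pos"].round(4) if hasattr(s["tool_pos"],"round") else s["tool_pos"],s["gripper_width"])
im=get_image("wrist");cv2.imwrite(f"pics/{sys.argv[1]}.png",im)
b=get_image("side");cv2.imwrite(f"pics/{sys.argv[1]}s.png",b)
for c in("wrist","side"):
  for n in ("small0_mid","large0_mid"):
    print(c,n,[(np.round(r["at"]).astype(int).tolist(),round(r["p"],2)) for r in place_of(c,n)[:9]])
E
python3 look.py w2
python3 -c "
import cv2,numpy as np
a=cv2.imread('pics/w2.png')[70:290,180:460];b=cv2.imread('pics/w2s.png')[130:330,290:490]
cv2.imwrite('pics/c2.png',np.hstack([cv2.resize(a,(440,346)),cv2.resize(b,(346,346))]))"
```

```text
[ 0.5336 -0.1688  0.1818] 0.011007169599784906
wrist small0_mid [([367, 206], 0.63)]
wrist large0_mid [([348, 224], 0.76)]
side small0_mid [([389, 277], 0.41)]
side large0_mid [([387, 240], 0.47)]
```

View pics/c2.png

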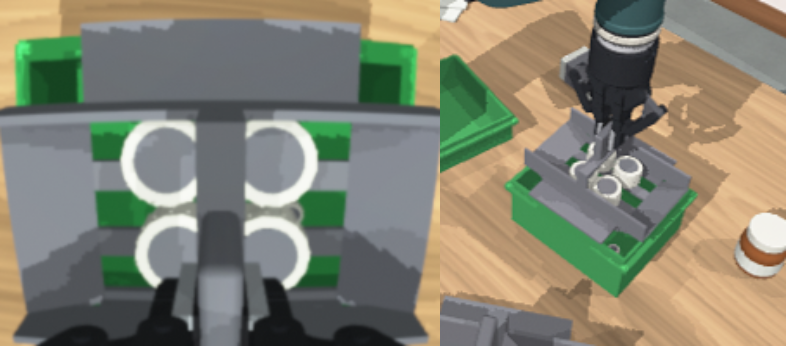

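After one shake the four large caps are in the sieve. Small caps appear only through the slots, at crop (290,212) and (165,212). I'll shake again to separate the large caps, then check whether the small ones are on the bin floor.

Request:
{"method": "play_rows", "body": {"moves": "0 0.12 0 0 0 0 0;0 0.12 0 0 0 0 0;0 -0.12 0 0 0 0 0;0 -0.12 0 0 0 0 0;0 0.12 0 0 0 0 0;0 0.12 0 0 0 0 0;0 -0.12 0 0 0 0 0;0 -0.12 0 0 0 0 0;0 0.12 0 0 0 0 0;0 0.12 0 0 0 0 0"}}

```text
time: 6.7
tool_pos: [0.5516, -0.1667, 0.1796]
tcp_rot: [[0.996, 0.093, 0.001], [0.093, -0.996, 0.002], [0.001, -0.002, -1.0]]
contact_force: [2.2, 0.6, -3.7]
gripper_width: 0.0112
finger_force: 78.3
```

Request:
{"method": "play_rows", "body": {"moves": "0 -0.24 0 0 0 0 0;0 -0.24 0 0 0 0 0;0 0 0 0 0 0 0;0 0 0 0 0 0 0;0 -0.24 0 0 0 0 0;0 -0.24 0 0 0 0 0;0 0 0 0 0 0 0;0 0 0 0 0 0 0;0 -0.12 0 0 0 0 0;0 -0.12 0 0 0 0 0"}}

```text
time: 7.53
tool_pos: [0.5289, -0.1693, 0.1826]
tcp_rot: [[0.996, 0.092, -0.003], [0.092, -0.996, -0.0], [-0.003, 0.0, -1.0]]
contact_force: [0.1, 0.6, -4.7]
gripper_width: 0.0107
finger_force: 78.3
```

```bash
python3 look.py w3
python3 -c "
import cv2,numpy as np
a=cv2.imread('pics/w3.png')[70:290,180:460];b=cv2.imread('pics/w3s.png')[180:300,330:450]
cv2.imwrite('pics/c3.png',np.hstack([cv2.resize(a,(440,346),interpolation=2),cv2.resize(b,(346,346),interpolation=2)]))"
```

```text
[ 0.5289 -0.1693  0.1826] 0.010671238811499785
wrist small0_mid []
wrist large0_mid []
side small0_mid [([391, 277], 0.45)]
side large0_mid [([397, 241], 0.82), ([390, 272], 0.43)]
```

View pics/c3.png

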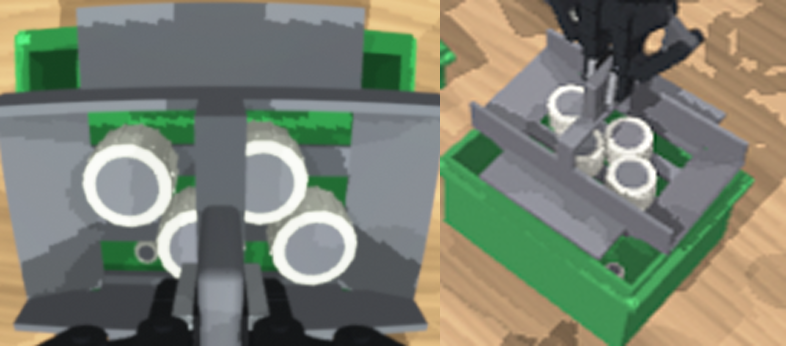

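The four large caps are still in the sieve, and at least two small caps are in the bin, at crop (146,252) and side (391,277). I'll shake once more, then lift straight up and count the small caps in the bin.

Request:
{"method": "play_rows", "body": {"moves": "0 0.14 0 0 0 0 0;0 0.14 0 0 0 0 0;0 -0.1 0 0 0 0 0;0 -0.1 0 0 0 0 0;0 0.14 0 0 0 0 0;0 0.14 0 0 0 0 0;0 -0.1 0 0 0 0 0;0 -0.1 0 0 0 0 0;0 0 0 0 0 0 0;0 0 0 0 0 0 0"}}

```text
time: 8.67
tool_pos: [0.532, -0.169, 0.1826]
tcp_rot: [[0.996, 0.092, 0.003], [0.092, -0.996, -0.0], [0.003, 0.0, -1.0]]
contact_force: [0.5, 0.5, -4.1]
gripper_width: 0.011
finger_force: 78.3
```

Request:
{"method": "play_rows", "body": {"moves": "0 0 0 -0.05 0 0 0;0 0 0 -0.15 0 0 0;0 0 0 -0.25 0 0 0;0 0 0 -0.37 0 0 0;0 0 0 -0.5 0 0 0;0 0 0 -0.63 0 0 0;0 0 0 -0.75 0 0 0;0 0 0 -0.85 0 0 0;0 0 0 -0.93 0 0 0;0 0 0 -0.95 0 0 0"}}

```text
time: 9.5
tool_pos: [0.5312, -0.1694, 0.3291]
tcp_rot: [[0.996, 0.092, 0.006], [0.092, -0.996, -0.003], [0.005, 0.003, -1.0]]
contact_force: [0.3, -0.5, -3.6]
gripper_width: 0.0106
finger_force: 78.4
```

```bash
python3 look.py w4
python3 - <<'E'
import cv2,numpy as np
from h import *
S=get_image("scene");cv2.imwrite("pics/w4c.png",S)
a=cv2.imread('pics/w4.png')[70:290,180:460];b=cv2.imread('pics/w4s.png')[160:320,320:460];c=S[140:250,200:330]
cv2.imwrite('pics/c4.png',np.hstack([cv2.resize(b,(380,434),interpolation=2),cv2.resize(c,(420,434),interpolation=2)]))
s=read_state();print(s["joint_positions"])
E
```

```text
[ 0.5312 -0.1694  0.3291] 0.01062362659304805
wrist small0_mid []
wrist large0_mid [([376, 231], 0.69), ([341, 192], 0.17)]
side small0_mid [([393, 276], 0.59)]
side large0_mid [([407, 199], 0.69)]
[-4.10100881e-01  1.05366201e-01  1.17013594e+00 -2.55348767e-05
  1.86863958e+00  1.06854056e+00]
```

View pics/c4.png

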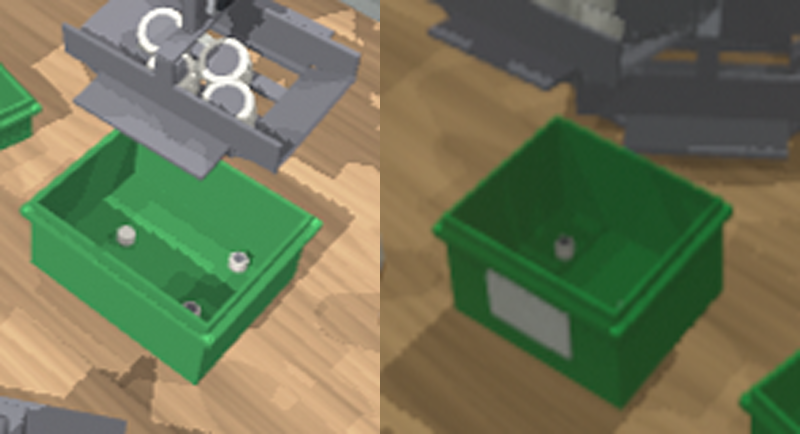

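The side view shows three small caps in the bin, at side px (366,247), (407,256) and (391,274). The scene view shows one, at (257,203). I'll check whether that is a fourth.

Run:
```python
from fit import *
for p in [(366,246.6),(407.3,255.9),(390.7,273.5)]: print("side",at_z("side",p,.012).round(3))
print("scene",at_z("scene",(257.3,202.6),.012).round(3))
S,D=cv2.imread("pics/w4c.png"),cv2.imread("pics/w4s.png")
fit("bin",{"scene":seg(S,(233,200)),"side":seg(D,(345,255))},(.158,.194,.09),(.53,-.165))
```

```text
side [ 0.531 -0.12   0.012]
side [ 0.587 -0.212  0.012]
side [ 0.515 -0.218  0.012]
scene [ 0.513 -0.213  0.012]
bin [ 0.5326 -0.1643  0.0761] deg 4.4 err 0.088
```

Run:
```python
import cv2,numpy as np
a=cv2.imread('pics/w4.png')[80:290,190:450];b=cv2.imread('pics/w4s.png')[150:225,335:460]
cv2.imwrite('pics/c5.png',np.vstack([cv2.resize(a,(500,330),interpolation=2),cv2.resize(b,(500,270),interpolation=2)]))
```

```text
(no output)
```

View pics/c5.png

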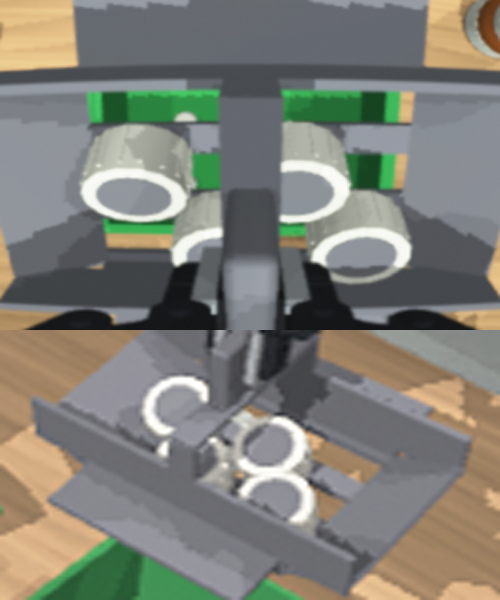

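Wrist crop: four large caps, at (137,170), (205,235), (310,170) and (358,235). In the side crop there is a small pale piece beside the bridge at (238,432), which is probably the fourth small cap, pinched under the bridge between two large ones. I'll go back low over the bin and shake with some y motion mixed in.

Request:
{"method": "play_rows", "body": {"moves": "0 0 0 0.1 0 0 0;0 0 0 0.25 0 0 0;0 0 0 0.4 0 0 0;0 0 0 0.55 0 0 0;0 0 0 0.7 0 0 0;0 0 0 0.8 0 0 0;0 0 0 0.88 0 0 0;0 0 0 0.9 0 0 0;0 0.1 0.1 0.9 0 0 0;0 0.1 0.1 0.9 0 0 0"}}

```text
time: 10.68
tool_pos: [0.5491, -0.1845, 0.1896]
tcp_rot: [[0.996, 0.091, 0.002], [0.091, -0.996, -0.002], [0.002, 0.002, -1.0]]
contact_force: [-0.4, 0.0, -3.9]
gripper_width: 0.0109
finger_force: 78.7
```

Request:
{"method": "play_rows", "body": {"moves": "0 -0.1 -0.22 0 0 0.1 0;0 -0.1 -0.22 0 0 0.1 0;0 0 0 0 0 -0.1 0;0 0 0 0 0 -0.1 0;0 -0.22 0 0 0 0.1 0;0 -0.22 0 0 0 0.1 0;0 0 -0.22 0 0 -0.1 0;0 0 -0.22 0 0 -0.1 0;0 -0.2 -0.1 0 0 0.1 0;0 -0.2 -0.1 0 0 0.1 0"}}

```text
time: 11.52
tool_pos: [0.5139, -0.1653, 0.1739]
tcp_rot: [[0.992, 0.097, 0.076], [0.095, -0.995, 0.032], [0.079, -0.024, -0.997]]
contact_force: [-6.5, 7.8, -7.5]
gripper_width: 0.0107
finger_force: 83.7
```

Request:
{"method": "play_rows", "body": {"moves": "0 0.22 0 0 0 -0.1 0;0 0.22 0 0 0 -0.22 0;0 0 0 0 0 -0.1 0;0 0 0 0 0 0 0;0 0.22 0 0 0 -0.1 0;0 0.22 0 0 0 -0.22 0;0 0 0 0 0 -0.1 0;0 0 0 0 0 0 0;0 0.1 0 0 0 -0.1 0;0 0.1 0 0 0 -0.1 0"}}

```text
time: 12.35
tool_pos: [0.5279, -0.1671, 0.1813]
tcp_rot: [[0.996, 0.092, -0.018], [0.092, -0.996, 0.008], [-0.017, -0.009, -1.0]]
contact_force: [0.7, 0.4, -5.4]
gripper_width: 0.0109
finger_force: 86.4
```

```bash
python3 look.py w6; python3 -c "
from h import *
S=get_image('scene');cv2.imwrite('pics/w6c.png',S)"
```

```text
[ 0.5279 -0.1671  0.1813] 0.010944993057401249
wrist small0_mid []
wrist large0_mid [([380, 197], 0.66)]
side small0_mid [([389, 274], 0.43)]
side large0_mid [([400, 234], 0.6), ([368, 248], 0.27)]
```

Request:
{"method": "play_rows", "body": {"moves": "0 0 0 -0.05 0 0 0;0 0 0 -0.15 0 0 0;0 0 0 -0.25 0 0 0;0 0 0 -0.37 0 0 0;0 0 0 -0.5 0 0 0;0 0 0 -0.63 0 0 0;0 0 0 -0.75 0 0 0;0 0 0 -0.87 0 0 0;0 0 0 -0.97 0 0 0;0 0 0 -1 0 0 0"}}

```text
time: 13.53
tool_pos: [0.5314, -0.1694, 0.3468]
tcp_rot: [[0.996, 0.092, 0.008], [0.092, -0.996, -0.003], [0.008, 0.004, -1.0]]
contact_force: [-0.5, -1.4, -4.3]
gripper_width: 0.0108
finger_force: 86.5
```

```bash
cat > count.py <<'E'
from h import *
def count(cam,im):
    k,s=np.cos(.0768),np.sin(.0768)
    q=np.array([proj(cam,np.array([.5326+k*a-s*b,-.1643+s*a+k*b,z])) for z in(.004,.09) for a in(-.075,.075) for b in(-.093,.093)])
    # inside mouth polygon
    m=np.zeros(im.shape[:2],np.uint8);cv2.fillConvexPoly(m,cv2.convexHull(q[4:].round().astype(np.int32)),255)
    h=cv2.cvtColor(im,cv2.COLOR_BGR2HSV);w=(h[...,1]<70).astype(np.uint8)*255&m
    n,l,st,ce=cv2.connectedComponentsWithStats(w)
    for i in range(1,n):
        if st[i,4]>5: print(cam,"area",st[i,4],"wh",st[i,2:4],"V",h[...,2][l==i].max(),"px",ce[i].round(),"floor",at_z(cam,ce[i],.01).round(3))
E
python3 - <<'E'
from count import *
print("old");count("side",cv2.imread("pics/w4s.png"));count("scene",cv2.imread("pics/w4c.png"))
print("new")
for c in("side","scene"):
    im=get_image(c);cv2.imwrite(f"pics/w7{c}.png",im);count(c,im)
cv2.imwrite("pics/w7wrist.png",get_image("wrist"))
E
```

```text
old
side area 318 wh [36 24] V 162 px [382. 214.] floor [ 0.651 -0.068  0.01 ]
side area 45 wh [7 8] V 206 px [366. 246.] floor [ 0.532 -0.118  0.01 ]
side area 49 wh [8 8] V 227 px [407. 256.] floor [ 0.588 -0.212  0.01 ]
side area 23 wh [7 6] V 151 px [391. 273.] floor [ 0.517 -0.217  0.01 ]
scene area 31 wh [6 6] V 106 px [257. 202.] floor [ 0.512 -0.217  0.01 ]
new
side area 45 wh [7 8] V 204 px [366. 246.] floor [ 0.532 -0.118  0.01 ]
side area 49 wh [8 8] V 231 px [407. 256.] floor [ 0.588 -0.212  0.01 ]
side area 22 wh [7 6] V 151 px [391. 273.] floor [ 0.517 -0.216  0.01 ]
scene area 31 wh [6 6] V 106 px [257. 202.] floor [ 0.511 -0.217  0.01 ]
```

The same three caps show in the bin. The fourth may be hidden by the near wall, so I'll carry the level sieve back along -x and let the wrist camera look straight into the bin.

Request:
{"method": "play_rows", "body": {"moves": "0 -0.04 0 0 0 0 0;0 -0.12 0 0 0 0 0;0 -0.25 0 0 0 0 0;0 -0.38 0 0 0 0 0;0 -0.5 0 0 0 0 0;0 -0.63 0 0 0 0 0;0 -0.76 0 0 0 0 0;0 -0.88 0 0 0 0 0;0 -0.96 0 0 0 0 0;0 -1 0 0 0 0 0"}}

```text
time: 14.52
tool_pos: [0.3797, -0.1827, 0.3407]
tcp_rot: [[0.996, 0.091, -0.001], [0.091, -0.996, 0.0], [-0.001, -0.001, -1.0]]
contact_force: [0.1, -0.4, -4.2]
gripper_width: 0.0109
finger_force: 86.4
```

Run:
```python
from h import *
ci=camera_info("wrist");im=get_image("wrist");D=get_image("side");S=get_image("scene")
for n,x in(("w8",im),("w8side",D),("w8scene",S)): cv2.imwrite(f"pics/{n}.png",x)
print(np.array(ci["cam_to_world"])[:3,3])
for n in("small0_mid","large0_mid"):
  for r in place_of("wrist",n): print(n,round(r["p"],2),np.round(r["at"]),at_z("wrist",r["at"],.01,ci).round(3))
h=cv2.cvtColor(im,cv2.COLOR_BGR2HSV);w=((h[...,1]<60)&(h[...,2]>60)).astype(np.uint8)
n,l,st,ce=cv2.connectedComponentsWithStats(w)
for i in range(1,n):
    p=at_z("wrist",ce[i],.01,ci)
    if 5<st[i,4]<400 and .45<p[0]<.62 and -.28<p[1]<-.05: print(st[i],ce[i].round(),p.round(3))
```

```text
[ 0.44998    -0.17693086  0.48313383]
small0_mid 0.52 [460. 177.] [ 0.373 -0.42   0.01 ]
large0_mid 0.61 [380. 201.] [ 0.319 -0.286  0.01 ]
```

View pics/w8.png

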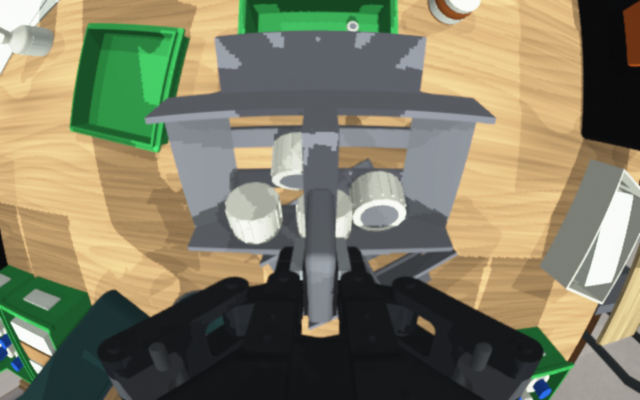

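Nothing loose shows in the sieve apart from the four large caps, at (290,160), (253,212), (325,212) and (378,200), but under the bridge is hidden. I'll compute which part of the bin floor both fixed cameras miss.

Run:
```python
from h import *
from count import count
for c in("side","scene"): count(c,cv2.imread(f"pics/w8{c}.png"))
k,s=np.cos(.08),np.sin(.08);R=np.array([[k,-s],[s,k]]);C=np.array([.5326,-.1643])
cams={c:np.array(camera_info(c)["cam_to_world"])[:3,3] for c in("side","scene")};print(cams)
for a in np.arange(-.067,.07,.0167):
    row=""
    for b in np.arange(-.085,.09,.017):
        p=np.array([*(C+R@[a,b]),.016]);v=""
        for c,o in cams.items():
            t=(.09-p[2])/(o[2]-p[2]);q=R.T@((p+t*(o-p))[:2]-C)
            if abs(q[0])<.075 and abs(q[1])<.093: v+=c[1]
        row+=f"{v or '.':3}"
    print(round(a,3),row)
```

```text
side area 2049 wh [76 57] V 255 px [372. 234.] floor [ 0.575 -0.099  0.01 ]
side area 49 wh [8 8] V 233 px [407. 256.] floor [ 0.588 -0.212  0.01 ]
side area 23 wh [7 6] V 170 px [391. 273.] floor [ 0.517 -0.217  0.01 ]
scene area 30 wh [6 6] V 112 px [257. 202.] floor [ 0.511 -0.217  0.01 ]
{'side': array([ 0.0515736 , -0.50150757,  0.78934392]), 'scene': array([1.16803182, 0.50310154, 0.79989904])}
-0.067 c  c  c  c  c  c  c  c  .  .  .  
-0.05 c  c  c  c  c  c  c  c  .  .  .  
-0.034 c  c  c  c  c  c  c  c  .  .  .  
-0.017 c  ic ic ic ic ic ic ic i  i  i  
-0.0 c  ic ic ic ic ic ic ic i  i  i  
0.016 .  i  i  i  i  i  i  i  i  i  i  
0.033 .  i  i  i  i  i  i  i  i  i  i  
0.05 .  i  i  i  i  i  i  i  i  i  i  
0.067 .  i  i  i  i  i  i  i  i  i  i
```

Both cameras miss only the low-x, +y corner of the bin, and that is where the fourth cap would be expected. I'll move to the -y side so the wrist camera can see that corner.

Request:
{"method": "play_rows", "body": {"moves": "0 0.03 0.04 0 0 0 0;0 0.08 0.12 0 0 0 0;0 0.15 0.25 0 0 0 0;0 0.22 0.37 0 0 0 0;0 0.3 0.5 0 0 0 0;0 0.38 0.62 0 0 0 0;0 0.45 0.75 0 0 0 0;0 0.52 0.85 0 0 0 0;0 0.58 0.93 0 0 0 0;0 0.61 1 0 0 0 0"}}

```text
time: 15.6
tool_pos: [0.4885, -0.3252, 0.3394]
tcp_rot: [[0.996, 0.093, -0.001], [0.093, -0.996, 0.001], [-0.001, -0.001, -1.0]]
contact_force: [0.5, -0.5, -4.0]
gripper_width: 0.0108
finger_force: 86.5
```

Request:
{"method": "play_rows", "body": {"moves": "0 0 0.08 0 0 0 0;0 0 0.16 0 0 0 0;0 0 0.24 0 0 0 0;0 0 0.31 0 0 0 0;0 0 0.36 0 0 0 0;0 0 0.39 0 0 0 0;0 0 0.4 0 0 0 0;0 0 0.4 0 0 0 0;0 0 0.4 0 0 0 0;0 0 0.4 0 0 0 0"}}

```text
time: 16.43
tool_pos: [0.4919, -0.383, 0.3417]
tcp_rot: [[0.996, 0.093, 0.0], [0.093, -0.996, -0.0], [0.0, 0.0, -1.0]]
contact_force: [0.0, -0.9, -4.1]
gripper_width: 0.0108
finger_force: 86.5
```

Run:
```python
from h import *
ci=camera_info("wrist");im=get_image("wrist");cv2.imwrite("pics/w9.png",im)
print(np.array(ci["cam_to_world"])[:3,3],[(np.round(r["at"]),r["p"]) for r in place_of("wrist","small0_mid")])
# map bin floor patch to a rectified top view by sampling
T=np.linalg.inv(np.array(ci["cam_to_world"]))
X,Y=np.meshgrid(np.arange(.63,.43,-.0005),np.arange(-.04,-.29,-.0005),indexing="ij")
P=np.stack([X,Y,np.full_like(X,.01)],-1)@T[:3,:3].T+T[:3,3]
th=np.arctan2(np.hypot(P[...,0],P[...,1]),P[...,2]);ph=np.arctan2(P[...,1],P[...,0])
u=ci["cx"]+ci["fx"]*th*np.cos(ph);v=ci["cy"]+ci["fy"]*th*np.sin(ph)
r=cv2.remap(im,u.astype(np.float32),v.astype(np.float32),1);cv2.imwrite("pics/w9r.png",r)
h=cv2.cvtColor(r,cv2.COLOR_BGR2HSV);w=(h[...,1]<70).astype(np.uint8)
n,l,st,ce=cv2.connectedComponentsWithStats(w)
for i in range(1,n):
    if st[i,4]>100: print(st[i],(.63-.0005*ce[i][1]).round(3),(-.04-.0005*ce[i][0]).round(3),h[...,2][l==i].max())
```

```text
[ 0.56198914 -0.37704563  0.48427766] []
[    83      0    417    400 104397] 0.524 -0.209 233
[ 147  304   43   37 1224] 0.469 -0.124 207
```

Run:
```python
from h import *
a=cv2.imread("pics/w9.png");b=cv2.imread("pics/w9r.png")
cv2.imwrite("pics/c9.png",np.vstack([cv2.resize(a[0:260,60:460],(460,299),interpolation=2),cv2.resize(b,(460,300))]))
```

```text
(no output)
```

View pics/c9.png

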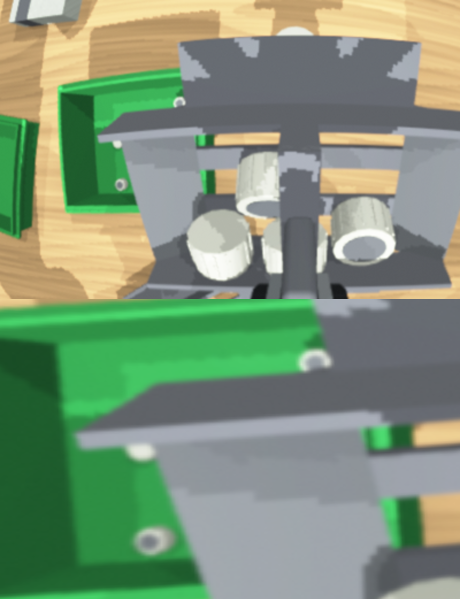

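All four small caps are now in the bin. Three are at crop (180,102), (118,143) and (122,185), where the last is the missing corner one at world (0.469,-0.124), and the fourth was seen earlier at (0.517,-0.217). The four large caps are in the sieve. Next I'll carry it level to the tray.

Request:
{"method": "play_rows", "body": {"moves": "0 0.004 -0.04 0 0 0 0;0 0.01 -0.12 0 0 0 0;0 0.02 -0.23 0 0 0 0;0 0.03 -0.34 0 0 0 0;0 0.04 -0.46 0 0 0 0;0 0.05 -0.58 0 0 0 0;0 0.065 -0.7 0 0 0 0;0 0.075 -0.82 0 0 0 0;0 0.085 -0.92 0 0 0 0;0 0.093 -1 0 0 0 0"}}

```text
time: 17.37
tool_pos: [0.4918, -0.2306, 0.3419]
tcp_rot: [[0.996, 0.094, 0.001], [0.094, -0.996, 0.0], [0.001, -0.0, -1.0]]
contact_force: [0.2, -0.8, -5.0]
gripper_width: 0.0113
finger_force: 86.5
```

Request:
{"method": "play_rows", "body": {"moves": "0 0.01 -0.1 0 0 0 0;0 0.02 -0.2 0 0 0 0;0 0.03 -0.3 0 0 0 0;0 0.04 -0.4 0 0 0 0;0 0.05 -0.5 0 0 0 0;0 0.06 -0.6 0 0 0 0;0 0.07 -0.7 0 0 0 0;0 0.08 -0.8 0 0 0 0;0 0.09 -0.9 0 0 0 0;0 0.093 -1 0 0 0 0"}}

```text
time: 18.2
tool_pos: [0.492, -0.0809, 0.3413]
tcp_rot: [[0.996, 0.092, 0.0], [0.092, -0.996, 0.0], [0.0, -0.0, -1.0]]
contact_force: [0.6, 0.1, -6.4]
gripper_width: 0.0113
finger_force: 86.5
```

Request:
{"method": "play_rows", "body": {"moves": "0 0.01 -0.1 0 0 0 0.025;0 0.02 -0.2 0 0 0 0.05;0 0.03 -0.3 0 0 0 0.075;0 0.04 -0.4 0 0 0 0.1;0 0.05 -0.5 0 0 0 0.13;0 0.06 -0.6 0 0 0 0.16;0 0.07 -0.7 0 0 0 0.19;0 0.08 -0.8 0 0 0 0.22;0 0.09 -0.9 0 0 0 0.25;0 0.093 -1 0 0 0 0.25"}}

```text
time: 19.03
tool_pos: [0.4919, 0.0697, 0.3413]
tcp_rot: [[0.985, -0.17, 0.0], [-0.17, -0.985, 0.0], [-0.0, -0.0, -1.0]]
contact_force: [0.1, -1.0, -4.3]
gripper_width: 0.0104
finger_force: 86.5
```

Request:
{"method": "play_rows", "body": {"moves": "0 -0.01 -0.02 0.08 0 0 0;0 -0.02 -0.05 0.2 0 0 0;0 -0.04 -0.08 0.33 0 0 0;0 -0.05 -0.12 0.46 0 0 0;0 -0.07 -0.15 0.59 0 0 0;0 -0.09 -0.18 0.71 0 0 0;0 -0.1 -0.21 0.81 0 0 0;0 -0.11 -0.24 0.9 0 0 0;0 -0.117 -0.25 0.94 0 0 0;0 -0.117 -0.25 0.94 0 0 0"}}

```text
time: 19.87
tool_pos: [0.4797, 0.1089, 0.1984]
tcp_rot: [[0.986, -0.168, -0.004], [-0.168, -0.986, -0.0], [-0.004, 0.001, -1.0]]
contact_force: [0.0, -0.7, -5.0]
gripper_width: 0.0107
finger_force: 86.4
```

Request:
{"method": "play_rows", "body": {"moves": "0 0 0 0 -0.08 0 0;0 0 0 0 -0.17 0 0;0 0 0 0 -0.26 0 0;0 0 0 0 -0.35 0 0;0 0 0 0 -0.44 0 0;0 0 0 0.02 -0.52 0 0;0 0 0 0.04 -0.6 0 0;0 0 0 0.06 -0.68 0 0;0 0 0 0.08 -0.76 0 0;0 0 0 0.08 -0.85 0 0"}}

```text
time: 20.7
tool_pos: [0.4824, 0.1097, 0.1893]
tcp_rot: [[0.986, -0.109, -0.129], [-0.168, -0.621, -0.765], [0.003, 0.776, -0.631]]
contact_force: [-0.0, -1.0, -4.5]
gripper_width: 0.0109
finger_force: 86.7
```

Request:
{"method": "play_rows", "body": {"moves": "0 0 0 0 0 0 0;0 0 0 0 0 0 0;0 0 0 0 0 0 0;0 0 0 0 0 0 0;0 0 0 0 0 0 0;0 0 0 0 0 0 0;0 0 0 0 0 0 0;0 0 0 0 0 0 0;0 0 0 0 0 0 0;0 0 0 0 0 0 0"}}

```text
time: 21.53
tool_pos: [0.4812, 0.1082, 0.1884]
tcp_rot: [[0.986, -0.106, -0.131], [-0.169, -0.62, -0.766], [0.0, 0.777, -0.629]]
contact_force: [-0.2, -0.0, -3.9]
gripper_width: 0.0109
finger_force: 86.8
```

Run:
```python
from h import *
s=read_state();print(np.round(s["joint_positions"],2))
for c in("side","scene","wrist"):
    im=get_image(c);cv2.imwrite(f"pics/p1{c}.png",im)
    for n in("large0_mid","sieve"):
        for r in place_of(c,n): print(c,n,round(r["p"],2),np.round(r["at"]),at_z(c,r["at"],.017).round(3))
```

```text
[ 0.51  0.35  1.38 -0.71  1.96  2.16]
side large0_mid 0.71 [273. 196.] [0.463 0.196 0.017]
side large0_mid 0.26 [289. 203.] [0.478 0.141 0.017]
side large0_mid 0.16 [289. 154.] [0.622 0.321 0.017]
side sieve 0.83 [319. 362.] [ 0.24  -0.263  0.017]
side sieve 0.78 [317. 183.] [0.598 0.15  0.017]
scene large0_mid 0.67 [377. 253.] [0.472 0.191 0.017]
scene sieve 0.81 [328. 205.] [ 0.39  -0.033  0.017]
wrist large0_mid 0.96 [ 93. 244.] [0.474 0.193 0.017]
wrist sieve 0.62 [320. 154.] [ 0.459 -0.103  0.017]
```

The large caps are coming out. I'll tilt a little more with a short shake to clear any that are left.

Request:
{"method": "play_rows", "body": {"moves": "0 0 0 -0.05 -0.06 0 0;0 0 0.06 -0.05 -0.06 0 0;0 0 -0.06 -0.05 -0.06 0 0;0 0 -0.06 -0.05 -0.06 0 0;0 0 0.06 -0.05 -0.06 0 0;0 0 0.06 -0.05 -0.06 0 0;0 0 -0.06 -0.05 -0.06 0 0;0 0.05 0 -0.05 -0.06 0 0;0 -0.05 0 -0.05 -0.06 0 0;0 0 0 -0.05 -0.06 0 0"}}

```text
time: 22.82
tool_pos: [0.4802, 0.1141, 0.1937]
tcp_rot: [[0.985, -0.096, -0.14], [-0.17, -0.571, -0.803], [-0.002, 0.815, -0.579]]
contact_force: [0.3, 0.9, -4.6]
gripper_width: 0.0109
finger_force: 86.8
```

Request:
{"method": "play_rows", "body": {"moves": "0 0 0 -0.12 0.1 0 0;0 0 0 -0.25 0.2 0 0;0 0 0 -0.35 0.3 0 0;0 0 0 -0.42 0.4 0 0;0 0 0 -0.5 0.5 0 0;0 0 0 -0.55 0.6 0 0;0 0 0 -0.6 0.7 0 0;0 0 0 -0.65 0.8 0 0;0 0 0 -0.7 0.9 0 0;0 0 0 -0.7 0.91 0 0"}}

```text
time: 23.65
tool_pos: [0.497, 0.1956, 0.2567]
tcp_rot: [[0.985, -0.173, 0.005], [-0.173, -0.985, 0.0], [0.005, -0.001, -1.0]]
contact_force: [0.1, -0.7, -3.0]
gripper_width: 0.0108
finger_force: 86.6
```

```bash
cat > lc.py <<'E'
from h import *
def lc(c,im,ci=None):
    h=cv2.cvtColor(im,cv2.COLOR_BGR2HSV);w=((h[...,1]<45)&(h[...,2]>110)).astype(np.uint8)
    n,l,st,ce=cv2.connectedComponentsWithStats(w)
    for i in range(1,n):
        p=at_z(c,ce[i],.02,ci)
        if st[i,4]>15 and .35<p[0]<.65 and -.35<p[1]<.3: print(c,"area",st[i,4],"wh",st[i,2:4],"px",ce[i].round(),p.round(3),"V",h[...,2][l==i].max())
if __name__=="__main__":
    s=read_state();print(np.round(s["tool_pos"],3),np.round(s["tcp_rot"],2).tolist())
    for c in("side","scene","wrist"):
        ci=camera_info(c);im=get_image(c);cv2.imwrite(f"pics/p2{c}.png",im);lc(c,im,ci)
        for r in boxes_of(c,"large0_mid"): print(c,round(r["p"],2),np.round(r["at"]),at_z(c,r["at"],.017,ci).round(3))
E
python3 lc.py
```

```text
[0.497 0.196 0.257] [[0.98, -0.17, 0.0], [-0.17, -0.98, 0.0], [0.0, -0.0, -1.0]]
side area 389 wh [31 27] px [272. 189.] [0.477 0.219 0.02 ] V 185
side area 171 wh [14 15] px [293. 195.] [0.505 0.156 0.02 ] V 237
side area 41 wh [7 8] px [366. 246.] [ 0.526 -0.123  0.02 ] V 193
side area 43 wh [8 7] px [407. 256.] [ 0.581 -0.216  0.02 ] V 221
side 0.48 [275. 194.] [0.471 0.199 0.017]
scene area 222 wh [24 21] px [246. 219.] [ 0.596 -0.179  0.02 ] V 119
scene area 99 wh [14 12] px [357. 249.] [0.493 0.142 0.02 ] V 160
scene area 22 wh [10  8] px [376. 254.] [0.48  0.193 0.02 ] V 125
scene area 46 wh [10  8] px [394. 253.] [0.445 0.228 0.02 ] V 114
scene area 61 wh [11 10] px [381. 263.] [0.497 0.219 0.02 ] V 130
scene area 75 wh [18 17] px [339. 268.] [0.58  0.142 0.02 ] V 115
scene 0.5 [377. 253.] [0.471 0.193 0.017]
wrist area 60 wh [ 6 15] px [267.  61.] [0.639 0.237 0.02 ] V 146
wrist area 77 wh [10 10] px [569.  75.] [ 0.587 -0.204  0.02 ] V 202
wrist area 31 wh [6 8] px [275. 112.] [0.575 0.238 0.02 ] V 147
wrist area 36 wh [ 6 10] px [575. 122.] [ 0.513 -0.21   0.02 ] V 142
wrist area 512 wh [29 23] px [358. 157.] [0.502 0.148 0.02 ] V 242
wrist area 401 wh [23 20] px [292. 159.] [0.515 0.228 0.02 ] V 192
wrist area 277 wh [22 16] px [294. 198.] [0.465 0.235 0.02 ] V 173
wrist area 33 wh [7 9] px [300. 274.] [0.355 0.249 0.02 ] V 174
wrist 0.31 [320. 144.] [0.527 0.191 0.017]
```

Four large caps are confirmed in the tray, at (.493,.142), (.480,.193), (.445,.228) and (.497,.219). The force is back to the weight of the empty sieve. I'll return it to the bin.

Request:
{"method": "play_rows", "body": {"moves": "0 0.02 0.06 0 0 0 0;0 0.05 0.16 0 0 0 0;0 0.08 0.27 0 0 0 0;0 0.11 0.38 0 0 0 0;0 0.14 0.49 0 0 0 0;0 0.17 0.6 0 0 0 0;0 0.2 0.7 0 0 0 0;0 0.23 0.8 0 0 0 0;0 0.25 0.88 0 0 0 0;0 0.26 0.94 0 0 0 0"}}

```text
time: 24.78
tool_pos: [0.5114, 0.0515, 0.2534]
tcp_rot: [[0.986, -0.169, -0.001], [-0.169, -0.986, -0.001], [-0.001, 0.001, -1.0]]
contact_force: [0.0, -0.2, -4.0]
gripper_width: 0.0111
finger_force: 86.5
```

Request:
{"method": "play_rows", "body": {"moves": "0 0.03 0.09 0 0 0 0;0 0.06 0.19 0 0 0 0;0 0.09 0.29 0 0 0 0;0 0.12 0.39 0 0 0 0;0 0.14 0.49 0 0 0 0;0 0.17 0.6 0 0 0 0;0 0.2 0.7 0 0 0 0;0 0.23 0.8 0 0 0 0;0 0.25 0.88 0 0 0 0;0 0.26 0.94 0 0 0 0"}}

```text
time: 25.62
tool_pos: [0.5259, -0.0939, 0.2536]
tcp_rot: [[0.986, -0.169, -0.001], [-0.169, -0.986, -0.0], [-0.001, 0.0, -1.0]]
contact_force: [-0.2, 0.9, -3.6]
gripper_width: 0.0109
finger_force: 86.5
```

Request:
{"method": "play_rows", "body": {"moves": "0 0.03 0.09 0 0 0 -0.05;0 0.06 0.19 0 0 0 -0.1;0 0.09 0.29 0 0 0 -0.15;0 0.12 0.39 0 0 0 -0.2;0 0.133 0.45 0 0 0 -0.25;0 0.133 0.484 0 0 0 -0.253;0 0.133 0.484 0 0 0 -0.253;0 0.133 0.484 0 0 0 -0.253;0 0.133 0.484 0 0 0 -0.253;0 0.133 0.484 0 0 0 -0.253"}}

```text
time: 26.45
tool_pos: [0.5333, -0.1669, 0.254]
tcp_rot: [[0.995, 0.096, 0.0], [0.096, -0.995, 0.0], [0.0, -0.0, -1.0]]
contact_force: [-0.2, -0.2, -3.2]
gripper_width: 0.0109
finger_force: 86.6
```

Run:
```python
from h import *
s=read_state();P,R=np.array(s["tool_pos"]),np.array(s["tcp_rot"]);print(P.round(4),R.round(3).tolist())
r={};
for c in("side","scene"):
    im=get_image(c);cv2.imwrite(f"pics/r1{c}.png",im)
    for n in("sieve_grip","sieve","sieve_lip0"):
        q=place_of(c,n);r[c,n]=q;print(c,n,[(np.round(x["at"]),round(x["p"],2)) for x in q[:4]])
# expected pixel positions if no slip
g=P+[0,0,.0155]
k,sn=np.cos(.0925),np.sin(.0925)
for n,o in(("grip",(0,0,0)),("orig",(0,0,-.098)),("lip+",(0,.098,-.075)),("lip-",(0,-.098,-.075))):
    w=g+[k*o[0]-sn*o[1],sn*o[0]+k*o[1],o[2]];print(n,w.round(3),[proj(c,w).round() for c in("side","scene")])
```

```text
[ 0.5333 -0.1669  0.254 ] [[0.995, 0.096, 0.0], [0.096, -0.995, 0.0], [0.0, -0.0, -1.0]]
side sieve_grip [(array([314., 339.]), 0.82), (array([391., 180.]), 0.69)]
side sieve [(array([322., 366.]), 0.94), (array([401., 204.]), 0.89)]
side sieve_lip0 [(array([438., 218.]), 0.78), (array([248., 346.]), 0.78), (array([362., 180.]), 0.74), (array([385., 377.]), 0.6)]
scene sieve_grip [(array([300., 130.]), 0.95), (array([260., 136.]), 0.79)]
scene sieve [(array([252., 173.]), 0.8), (array([304., 163.]), 0.66), (array([393., 260.]), 0.62)]
scene sieve_lip0 [(array([342., 157.]), 0.84), (array([282., 176.]), 0.78), (array([222., 154.]), 0.75), (array([357., 248.]), 0.24)]
grip [ 0.533 -0.167  0.27 ] [array([392., 182.]), array([257., 137.])]
orig [ 0.533 -0.167  0.172] [array([387., 214.]), array([260., 168.])]
lip+ [ 0.524 -0.069  0.195] [array([354., 187.]), array([289., 173.])]
lip- [ 0.542 -0.264  0.195] [array([426., 230.]), array([232., 151.])]
```

The grip point matches, but the lips and origin are shifted, so the sieve may have swung about the pinch axis. I'll triangulate to see by how much.

Run:
```python
from h import *
for n,a,b in(("grip",(391,180),(260,136)),("orig",(401,204),(252,173)),("lip+",(362,180),(282,176)),("lip-",(438,218),(222,154))):
    p,e=tri(ray("side",a),ray("scene",b));print(n,p.round(4),round(e[0],4))
```

```text
grip [ 0.5309 -0.1624  0.2743] 0.003
orig [ 0.5721 -0.1669  0.1779] 0.0064
lip+ [ 0.5519 -0.0687  0.2001] 0.0007
lip- [ 0.5799 -0.2636  0.2026] 0.0011
```

The sieve has swung about 24° about the pinch axis, with its floor toward +x. I'll turn the tool to level it, then measure again.

Request:
{"method": "play_rows", "body": {"moves": "0 -0.01 0 0 0 -0.06 0;0 -0.02 0 0 0 -0.12 0;0 -0.03 0 0 0 -0.18 0;0 -0.04 0 0 0 -0.24 0;0 -0.05 0 0 0 -0.3 0;0 -0.06 0 0 0 -0.36 0;0 -0.06 0 0 0 -0.4 0;0 -0.06 0 0 0 -0.4 0;0 -0.06 0 0 0 -0.4 0;0 -0.06 0 0 0 -0.4 0"}}

```text
time: 27.68
tool_pos: [0.5246, -0.1686, 0.2542]
tcp_rot: [[0.91, 0.095, -0.403], [0.087, -0.995, -0.039], [-0.405, 0.0, -0.914]]
contact_force: [-0.1, 0.7, -3.5]
gripper_width: 0.0111
finger_force: 86.6
```

Run:
```python
from h import *
s=read_state();P,R=np.array(s["tool_pos"]),np.array(s["tcp_rot"]);print(P.round(4),R.round(3).tolist())
g=np.array([.532,-.167,P[2]+.0145]);k,sn=np.cos(.0925),np.sin(.0925);C={}
for c in("side","scene"):
    im=get_image(c);cv2.imwrite(f"pics/r2{c}.png",im)
    for n,o in(("sieve_grip",(0,0,0)),("sieve",(0,0,-.098)),("sieve_lip0",(0,.098,-.075)),("sieve_lip1",(0,-.098,-.075))):
        w=g+[k*o[0]-sn*o[1],sn*o[0]+k*o[1],o[2]];e=proj(c,w)
        q=sorted(place_of(c,n),key=lambda x:np.linalg.norm(np.array(x["at"])-e))
        if q: C[c,n]=q[0]["at"];print(c,n,np.round(q[0]["at"]),"exp",e.round())
for n in("sieve_grip","sieve","sieve_lip0","sieve_lip1"):
    if ("side",n) in C and ("scene",n) in C: p,e=tri(ray("side",C["side",n]),ray("scene",C["scene",n]));print(n,p.round(4),round(e[0],4))
```

```text
[ 0.5246 -0.1686  0.2542] [[0.91, 0.095, -0.403], [0.087, -0.995, -0.039], [-0.405, 0.0, -0.914]]
side sieve_grip [376. 258.] exp [391. 183.]
side sieve [388. 216.] exp [386. 215.]
side sieve_lip0 [353. 192.] exp [353. 188.]
side sieve_lip1 [426. 230.] exp [426. 231.]
scene sieve_grip [257. 137.] exp [257. 137.]
scene sieve [262. 169.] exp [260. 168.]
scene sieve_lip0 [289. 171.] exp [289. 173.]
scene sieve_lip1 [231. 152.] exp [232. 151.]
sieve_grip [ 0.4276 -0.2524  0.19  ] 0.0187
sieve [ 0.5292 -0.1677  0.1682] 0.0044
sieve_lip0 [ 0.5148 -0.077   0.1907] 0.0002
sieve_lip1 [ 0.5456 -0.2627  0.1915] 0.0016
```

It's level now: lips and origin are within about 2 px of expected, centre (.530,-.169). I'll lower it straight down.

Request:
{"method": "play_rows", "body": {"moves": "0 0.027 0 0.061 0 0 0;0 0.054 0 0.122 0 0 0;0 0.08 0 0.182 0 0 0;0 0.108 0 0.244 0 0 0;0 0.134 0 0.304 0 0 0;0 0.16 0 0.365 0 0 0;0 0.185 0 0.42 0 0 0;0 0.202 0 0.457 0 0 0;0 0.215 0 0.486 0 0 0;0 0.221 0 0.5 0 0 0"}}

```text
time: 29.02
tool_pos: [0.524, -0.1685, 0.171]
tcp_rot: [[0.909, 0.095, -0.406], [0.087, -0.995, -0.038], [-0.408, -0.0, -0.913]]
contact_force: [0.8, 0.1, -2.9]
gripper_width: 0.0109
finger_force: 86.7
```

Request:
{"method": "play_rows", "body": {"moves": "0 0.002 0 0.005 0 0 0;0 0.004 0 0.01 0 0 0;0 0.006 0 0.014 0 0 0;0 0.008 0 0.018 0 0 0;0 0.01 0 0.022 0 0 0;0 0.012 0 0.027 0 0 0;0 0.0135 0 0.031 0 0 0;0 0.0135 0 0.031 0 0 0;0 0.0135 0 0.031 0 0 0;0 0.0135 0 0.031 0 0 0"}}

```text
time: 29.85
tool_pos: [0.5241, -0.1686, 0.1669]
tcp_rot: [[0.909, 0.095, -0.405], [0.087, -0.995, -0.039], [-0.407, 0.0, -0.914]]
contact_force: [-0.1, 0.1, -4.7]
gripper_width: 0.0112
finger_force: 86.7
```

Request:
{"method": "play_rows", "body": {"moves": "0 0.002 0 0.005 0 0 0;0 0.004 0 0.01 0 0 0;0 0.006 0 0.014 0 0 0;0 0.008 0 0.018 0 0 0;0 0.01 0 0.022 0 0 0;0 0.01 0 0.022 0 0 0;0 0.01 0 0.022 0 0 0;0 0.01 0 0.022 0 0 0;0 0.01 0 0.022 0 0 0;0 0.01 0 0.022 0 0 0"}}

```text
time: 30.68
tool_pos: [0.5241, -0.1688, 0.166]
tcp_rot: [[0.91, 0.095, -0.403], [0.086, -0.996, -0.04], [-0.405, 0.001, -0.914]]
contact_force: [-3.0, 0.2, 7.0]
gripper_width: 0.0109
finger_force: 87.9
```

It touched its seat (7 N up). I'll release and back off along the tool axis.

Request:
{"method": "play_rows", "body": {"moves": "20 0 0 0 0 0 0;50 0 0 0 0 0 0;80 0 0 0 0 0 0;80 0 0 0 0 0 0;80 0 0 0 0 0 0;80 0 0 0 0 0 0;80 0 0 0 0 0 0;80 0 0 0 0 0 0;80 0 0 -0.05 0 0 0;80 0 0 -0.1 0 0 0"}}

```text
time: 31.52
tool_pos: [0.5302, -0.1678, 0.1771]
tcp_rot: [[0.909, 0.095, -0.406], [0.087, -0.995, -0.038], [-0.408, -0.0, -0.913]]
contact_force: [0.3, 0.3, 1.1]
gripper_width: 0.0682
finger_force: 0.0
```

Request:
{"method": "play_rows", "body": {"moves": "80 0 0 -0.1 0 0 0;80 0 0 -0.25 0 0 0;80 0 0 -0.4 0 0 0;80 0 0 -0.55 0 0 0;80 0 0 -0.7 0 0 0;80 0 0 -0.85 0 0 0;80 0 0 -1 0 0 0;80 0 0 -1 0 0 0;80 0 0 -1 0 0 0;80 0 0 -1 0 0 0"}}

```text
time: 32.35
tool_pos: [0.5909, -0.1621, 0.3133]
tcp_rot: [[0.909, 0.095, -0.405], [0.087, -0.995, -0.039], [-0.407, -0.0, -0.913]]
contact_force: [-0.0, 0.8, 1.0]
gripper_width: 0.0682
finger_force: 0.0
```

Run:
```python
from h import *
from lc import lc
k,sn=np.cos(.08),np.sin(.08);C={}
for c in("side","scene"):
    im=get_image(c);cv2.imwrite(f"pics/f{c}.png",im);lc(c,im)
    for n,o in(("sieve_grip",(0,0,.178)),("sieve",(0,0,.08)),("sieve_lip0",(0,.098,.103)),("sieve_lip1",(0,-.098,.103))):
        e=proj(c,np.array([.531+k*o[0]-sn*o[1],-.168+sn*o[0]+k*o[1],o[2]]))
        q=sorted(place_of(c,n),key=lambda x:np.linalg.norm(np.array(x["at"])-e))
        if q: C[c,n]=q[0]["at"];print(c,n,np.round(q[0]["at"]),"exp",e.round())
for n in("sieve_grip","sieve","sieve_lip0","sieve_lip1"):
    if ("side",n) in C and ("scene",n) in C: p,e=tri(ray("side",C["side",n]),ray("scene",C["scene",n]));print(n,p.round(4),round(e[0],4))
for n in("bottle_mid","jar_mid","carton_mid"): print(n,[np.round(place_of(c,n)[0]["at"]) if place_of(c,n) else None for c in("scene","side")])
s=read_state();print(s["tool_pos"],s["contact_force"],s["time"])
```

```text
side area 416 wh [31 27] px [273. 189.] [0.478 0.22  0.02 ] V 249
side area 164 wh [13 15] px [293. 195.] [0.505 0.155 0.02 ] V 200
side area 2424 wh [70 77] px [370. 238.] [ 0.556 -0.111  0.02 ] V 170
side area 901 wh [45 47] px [412. 240.] [ 0.631 -0.19   0.02 ] V 152
side sieve_grip [386. 212.] exp [387. 213.]
side sieve [386. 240.] exp [382. 241.]
side sieve_lip0 [353. 217.] exp [352. 214.]
side sieve_lip1 [420. 258.] exp [418. 257.]
scene area 223 wh [24 21] px [246. 219.] [ 0.596 -0.179  0.02 ] V 119
scene area 100 wh [14 12] px [357. 249.] [0.494 0.142 0.02 ] V 134
scene area 179 wh [16 24] px [378. 261.] [0.496 0.211 0.02 ] V 170
scene area 71 wh [12 10] px [393. 253.] [0.447 0.227 0.02 ] V 157
scene area 85 wh [18 18] px [339. 268.] [0.58  0.142 0.02 ] V 116
scene sieve_grip [262. 164.] exp [260. 166.]
scene sieve [260. 195.] exp [262. 194.]
scene sieve_lip0 [288. 200.] exp [289. 200.]
scene sieve_lip1 [236. 178.] exp [236. 176.]
sieve_grip [ 0.5274 -0.1652  0.1824] 0.002
sieve [ 0.5394 -0.1713  0.0777] 0.0001
sieve_lip0 [ 0.5213 -0.076   0.0984] 0.0
sieve_lip1 [ 0.5423 -0.2663  0.0979] 0.0024
bottle_mid [array([437., 320.]), array([263., 134.])]
jar_mid [array([263., 195.]), array([475., 273.])]
carton_mid [array([263., 291.]), array([381., 176.])]
[ 0.59094313 -0.16215005  0.31396204] [-0.03170682 -0.01966829  0.353619  ] 33.45
```

The sieve's points match the seated pose within 3 px. I'll confirm it's level by matching patches against the start picture.

Run:
```python
from h import *
for c,pts in(("side",{"loXflange":(364,255),"lip+":(350,217),"lip-":(425,262),"hiXend":(431,240),"binCorner":(395,290)}),("scene",{"lip+":(290,200),"lip-":(236,178),"binR":(304,205),"front":(250,200)})):
    a,b=cv2.imread(f"pics/{c}0.png"),cv2.imread(f"pics/f{c}.png")
    for n,(x,y) in pts.items():
        t=a[y-9:y+10,x-9:x+10];r=cv2.matchTemplate(b[y-19:y+20,x-19:x+20],t,cv2.TM_CCOEFF_NORMED);_,v,_,l=cv2.minMaxLoc(r);print(c,n,np.array(l)-10,round(v,2))
```

```text
side loXflange [3 1] 0.95
side lip+ [0 0] 0.97
side lip- [0 0] 1.0
side hiXend [0 0] 0.95
side binCorner [0 0] 1.0
scene lip+ [-1  1] 0.9
scene lip- [-1  0] 0.95
scene binR [0 0] 1.0
scene front [3 3] 0.63
```

The sieve is back where it started, within 1 px at both lips and the high-x end. Handing in.

```bash
python3 -c "
from cell import *
print(hand_in())"
```

```text
the job is handed in; nothing more can be done
None
```

The job is handed in: all four small caps are in the bin, the four large caps are in the tray, and the sieve is back level in its seat, with the arm clear at about 33 s and the bottle, jar and carton not touched.

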